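# Index the platter on the carving stand for its next cut

## Robot

A 6-joint arm with a two-finger parallel gripper is mounted at the origin on the work surface. World frame = base frame: x ahead of the robot, y to its left, z up, the work surface at z = 0. Lengths are in m, angles in rad, forces in N, time in s.
With the tool pointing down it reaches from about 0.35 to 0.775 m from the base axis. Payload 7.3 kg.
Tool frame: the origin (TCP) lies midway between the tips of the shut fingers; the grasp point (between the pads) lies 19 mm behind it (tcp_to_grasp is the distance from the TCP to the grasp point, in m); z points along the fingers, y is the line along which they close (so a half turn about z gives the same grasp; the last joint's range is limited). The gripper opens to 92 mm and grips with 3 to 60 N. Pads are 19 mm wide; open, the fingers measure 130 mm over their backs; the gripper's body (75 mm by 190 mm) begins 47 mm behind the grasp point.
Start: joints at [1.085, 0.342, 1.524, -0, 1.275, -0.146], TCP at [0.175, 0.495, 0.227] pointing down, gripper open.
Joint ranges: [-2.53, 2.53], [-0.77, 2.02], [0.04, 2.7], [-1, 4.14], [0.28, 2.66], [-3.11, 3.11]. Speed limits (rad/s): [2.57, 2.57, 3.14, 3.14, 3.14, 3.14].

## Interface

Orientations are given as [roll, pitch, yaw] about the fixed x, y, z axes, in that order (R = Rz(yaw) Ry(pitch) Rx(roll)).
In Python, from cell import observe, read_camera, calibration, hand_in, tcp_to_grasp gives the robot as it stands.
- The arm moves only by the tool send_rows, never from a script. Its argument "targets" is a list of rows, each a list of 5 numbers: the opening, from 0 (shut) to 1 (fully open), then the shift along the world's x, y, z in m, then the turn about the world's z in rad. A call has 1 to 5 rows; each row shifts and turns the commanded pose from where the row before left it; what a row does not reach is not made up. A row lasts 1/10 s, in which the tool goes at most 50 mm and 8.59 degrees, less where a joint would pass 70% of its speed; a pose out of reach is approached as far as the arm can. A call is refused whole if a number of a shift passes 0.05 or a number of a turn 0.15, either way. A call with a gripper value outside its range is refused whole. The fingers move at their own pace and stop on an object; "grip_force" is the grip in N (left out, the last holds). Time passes only in rows, so rows that do not move let the fingers close. It gives the time, the measured TCP pose, the force, the opening and the grip force at its end, in the units of the state.
- observe(): the state, without advancing time (a new reading comes with each control period).
- read_camera(name): name is "scene" or "top" or "wrist"; returns (picture, depth): 480x640x3 uint8, red, green, blue; 480x640 float32, m along the optical axis (not along the pixel's ray), 0 where there is no reading.
- calibration(name): a dict with "intrinsics" (3x3 intrinsics, pixels), "world_to_cam" (4x4, takes a point from world to camera coordinates); the wrist camera has in their place "hand_eye" (4x4, takes a point from camera to tool coordinates, whose origin is the TCP and whose axes are the flange's). Camera axes: x right, y up, looking along -z (the intrinsics and any distortion apply to the point x, -y, -z); pixel columns grow to the right and rows downward; lengths in m; the calibration is good to about 2 mm. A picture is of the moment at which its call begins: read the wrist's pose just before it. calibration takes no time and is no camera call.
- hand_in(): hands the job in; it is judged then, once.
The state is a dict: "time": time; "qpos": joint angles; "qvel": joint speeds; "joint_efforts": joint torques, N m; "tool_pos": TCP position; "tool_rot": TCP orientation; "contact_force": force on the tool from outside, world axes, zero at the start; "torque": the same for the moment, N m; "opening": finger opening in m; "grip_force": force on a finger pad.
Only numpy, scipy, OpenCV 4.12 (cv2) and the standard library are available. Lean on these libraries where they do the work, as an engineer would, in place of code of your own. Each camera call takes 0.05 s, during which the arm holds its last target. There are 200 camera calls.

## Task

On the carving stand, press the green release button so that the brake lever springs off, then turn the platter so that its blue mark faces the red pointer, and pull the black-knobbed brake lever back towards the robot until it stays locked by itself. Then lay the gouge in the two V-forks of its rest, handle centred over the forks and blade pointing towards the stand. Leave the bowl, mallet, bottles, offcut and sanding block alone.

Things in the scene. Friction and masses are not known exactly. Their poses are not given: they have to be found in the camera images.
- stand: Fixed cream cast stand, 150 mm (x) by 390 mm (y) on plan. Origin on the bench under the spindle head; z up, x away from the robot, y along the row of controls (lever at y = -200 mm, button at y = -285 mm). The spindle passes 85 mm above the origin, leaning 0.55 rad (31.5 degrees) from vertical towards -x (the robot).
- blank (a joint): Turn of the platter on the leaning spindle, rad, counter-clockwise positive as seen looking down onto its face; 0 when the blue mark faces the red pointer. Stays where it is left (friction 0.15 N m).
- blank_grip (a point): On the spindle axis, where to grip. The platter is a maple disc 130 mm across, 30 mm thick; on its face stands a walnut block 60 mm long (x), 34 mm wide (y: grip across this), 40 mm high. This point is 23 mm above the face, 17 mm below the block's top. Frame turns with the platter: z along the spindle, out of the face; x towards the blue mark.
- blank_mark (a point): Above the outer end of the blue stripe (30 mm long, 14 mm wide) on the platter's face, 62 mm from the spindle axis and 8 mm above the face; it meets pointer_tip when the mark faces the pointer.
- pointer_tip (a point): Tip of the fixed red pointer, which reaches in over the rim on the platter's high side (the stand's +x), its underside 5 mm above the platter's face, its inner end 61 mm from the axis.
- brake (a joint): Brake lever, rad: 0 is off (leaning away from the robot, a spring holds it there), growing as the knob is pulled towards the robot (stand's -x). A tooth slips past a sprung pawl and is caught: it then rests locked at about 0.6; pull to about 0.68 to be sure it has clicked; hard stop at 0.72. Needs about 3 to 6 N at the knob.
- brake_knob (a point): Centre of the lever's black ball knob, 34 mm in diameter, 100 mm from the lever's hinge; about 157 mm above the bench.
- brake_hinge (a point): On the lever's hinge axis (parallel to the stand's y), 62 mm above the bench, inside the cream brake box (top 84 mm above the bench).
- release (a joint): Travel of the green release button, m: 0 up, 0.010 fully down. It moves straight down, needs about 4 N, and frees the lever from about 0.007 on; it springs up again.
- release_top (a point): Centre of the top face of the green button, 36 mm in diameter, 114 mm above the bench when up.
- gouge: Loose gouge, 200 mm long, 0.18 kg, lying along its y axis. Octagonal oak handle 28 mm across flats, 130 mm long (y = -65 to +65 mm), with a blue band near its butt; brass ferrule and steel blade from y = +65 to +135 mm. Origin on the underside at the middle of the handle; handle axis 14 mm above it.
- gouge_grip (a point): On the gouge's handle axis, 5 mm from the middle of the handle towards the blade; the place to grip.
- gouge_tip (a point): Cutting tip of the gouge.
- rest: Fixed wooden gouge rest: base 85 mm (x) by 115 mm (y), 10 mm thick, with two 90 degree V-forks 12 mm thick at y = -42 and +42 mm; V bottom 34 mm, V tops about 60 mm above the bench, mouth about 50 mm wide. A gouge lies along the rest's y axis; +y points towards the stand. Between the forks there is 72 mm free for fingers.
- rest_seat (a point): Where gouge_grip lies when the gouge is properly in the rest: 54 mm above the bench, over the rest's middle.
- bowl: Bystander: small oak bowl, 96 mm wide, 40 mm high; origin under its centre.
- mallet: Bystander: wooden mallet, 180 mm long, lying, 62 mm high; origin under it.
- glue: Bystander: yellow glue bottle, 54 mm wide, 150 mm high; origin under its centre.
- finish: Bystander: amber jar of finish, 66 mm wide, 75 mm high; origin under its centre.
- offcut: Bystander: dark offcut 50 x 130 x 40 mm; origin under its centre.
- sander: Bystander: cork sanding block 60 x 110 x 35 mm; origin under its centre.

How it is judged:
On the way, in this order (a step that is already met when the one before it is completed fails the run):
1. the brake lever has sprung off (value of joint brake below 0.15 rad), for 0.1 s.
2. with the brake off, the platter's blue mark faces the red pointer and the platter is still (value of joint blank between -0.1 and 0.1 rad and velocity of joint blank between -0.1 and 0.1 rad/s and value of joint brake below 0.2 rad), for 0.2 s.
3. the brake lever is locked in its notch, the robot having let go of it, and the mark still faces the pointer (value of joint brake above 0.52 rad and contact force between the fingers and brake below 0.1 N and value of joint blank between -0.1 and 0.1 rad), for 0.2 s.
4. the gouge lies in the rest, blade towards the stand (distance between gouge_grip and rest_seat below 0.025 m and z of gouge_grip in the frame of rest_seat below 0.006 m and angle between the y axis of gouge and the y axis of rest, either way round below 0.12 rad and y of gouge_tip in the frame of rest above 0.1 m), for 0.1 s.
At the end, for the whole second after the job is handed in: Blue mark within 0.1 rad (6 degrees) of the pointer; lever locked (above 0.52 rad), button up; gouge at rest in both forks, grip point within 25 mm of rest_seat and at most 6 mm above it, along the rest within 0.12 rad, blade towards the stand (all of step 4 and value of joint blank between -0.1 and 0.1 rad and value of joint brake above 0.52 rad and value of joint release below 0.003 m and linear speed of gouge below 0.02 m/s); the robot touches nothing.
It fails at once if a bystander was shifted more than 30 mm (distance of any of bowl, mallet, glue, finish, offcut, sander from where it was at the start of the episode above 0.03 m).
It also fails if it takes over 72 s, if anything falls off the work surface, if the arm or the gripper's body presses on something with over 40 N, if the wrist force passes 120 N, or if a joint passes its speed limit or range.

## Working session

There is one attempt and no reset: what is moved stays moved. The work goes in short steps, Python scripts to look and compute and a tool call to move; the robot and the scene stay as the last step left them, time stands still between calls to the robot, and variables do not carry over. Pictures are saved under pics/ and viewed, at most 10 in all, crops included, and the job is handed in when it is done.

Besides the shell and the picture viewer there is one more tool, called by a JSON object that holds its "fn" and its "kwargs", one argument or row to a line. send_rows: Moves the arm, as the interface text tells. Its arguments: {"type":"object","properties":{"targets":{"type":"array","items":{"type":"array","items":{"type":"number"}}},"grip_force":{"type":"number"}},"required":["targets"]}

```bash
mkdir -p pics; ls
cat > h.py <<'E'
import numpy as np, cv2
from cell import *
def snap(name):
    s=observe(); im,d=read_camera(name); c=calibration(name)
    np.savez('pics/%s.npz'%name,im=im,d=d,tp=s['tool_pos'],tr=s['tool_rot']); return im,d
def world(name,uv):
    f=np.load('pics/%s.npz'%name); c=calibration(name); K=np.array(c['intrinsics']); d=f['d']
    out=[]
    for u,v in uv:
        p=d[max(0,v-1):v+2,max(0,u-1):u+2]; p=p[p>0]; z=np.median(p) if p.size else np.nan
        out.append([(u-K[0,2])/K[0,0]*z,-(v-K[1,2])/K[1,1]*z,-z,1])
    out=np.array(out).T
    if name=='wrist':
        from scipy.spatial.transform import Rotation as R
        T=np.eye(4);T[:3,:3]=R.from_euler('xyz',f['tr']).as_matrix() if np.size(f['tr'])==3 else np.array(f['tr']);T[:3,3]=f['tp']
        return (T@np.array(c['hand_eye'])@out)[:3].T
    return (np.linalg.inv(np.array(c['world_to_cam']))@out)[:3].T
E
python3 - <<'E'
from h import *
for n in('scene','top'):
    im,d=snap(n); cv2.imwrite(f'pics/{n}1.png',im[...,::-1]); c=calibration(n); print(c)
print(observe(),tcp_to_grasp)
E
```

```text
pics
{'intrinsics': array([[531.95860373,   0.        , 312.25472786],
       [  0.        , 531.95860373, 241.23902625],
       [  0.        ,   0.        ,   1.        ]]), 'world_to_cam': array([[ 0.77934707,  0.62652444,  0.00923405, -0.41019802],
       [-0.4511694 ,  0.55087083,  0.70213068,  0.1899348 ],
       [ 0.43481526, -0.55136961,  0.71198823, -1.9318252 ],
       [ 0.        ,  0.        ,  0.        ,  1.        ]])}
{'intrinsics': array([[449.63728835,   0.        , 322.25471594],
       [  0.        , 449.63728835, 231.40907415],
       [  0.        ,   0.        ,   1.        ]]), 'world_to_cam': array([[ 0.14415744, -0.98954121,  0.00517974, -0.12574841],
       [ 0.96626135,  0.14189119,  0.21495556, -0.58929179],
       [-0.21344234, -0.02598246,  0.9766101 , -1.18834122],
       [ 0.        ,  0.        ,  0.        ,  1.        ]])}
{'time': 0.1, 'qpos': array([ 1.08500373e+00,  3.42630068e-01,  1.52488558e+00,  2.18915747e-05,
        1.27537027e+00, -1.45998056e-01]), 'qvel': array([ 0.00032621, -0.00281535, -0.00128672,  0.0005028 , -0.00061144,
       -0.00137656]), 'joint_efforts': array([ 4.25939315e-04, -4.32003593e+01, -2.44694102e+01,  7.17741321e-02,
        5.26349957e-02, -5.10360496e-05]), 'tool_pos': array([0.17479199, 0.4946915 , 0.22613891]), 'tool_rot': array([-3.14031619e+00, -2.08856789e-04,  2.80179159e+00]), 'contact_force': array([-0.10958616, -0.50387726, -0.35326745]), 'torque': array([0.01182851, 0.04258529, 0.00229428]), 'grip_force': 0.0, 'opening': 0.09152048730254289} 0.0188
```

View pics/scene1.png

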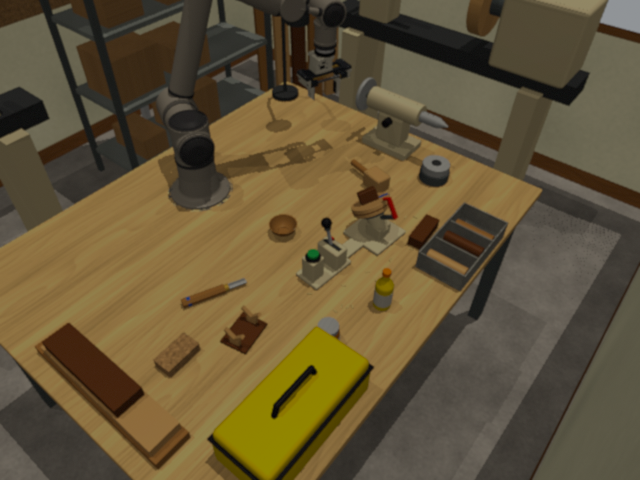

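View pics/top1.png

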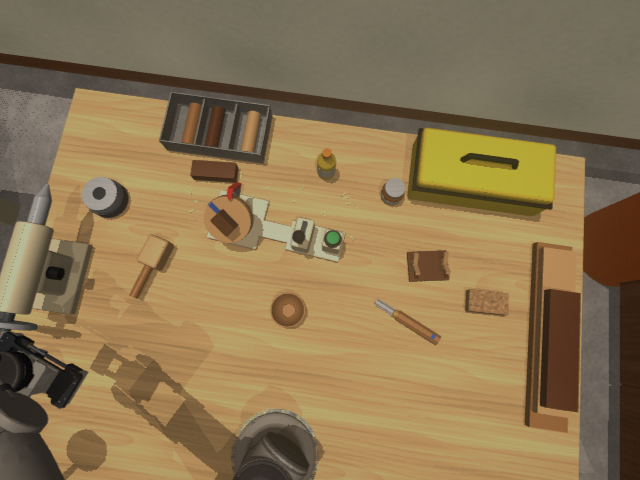

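Run:
```python
from h import *
im=np.load('pics/top.npz')['im'][...,::-1]
a=cv2.resize(im[170:270,180:360],(800,444),interpolation=cv2.INTER_CUBIC)
cv2.imwrite('pics/c1.png',a)
pts=dict(button=(333,238),knob=(298,237),platter=(245,226),blocktop=(225,222),bowl=(288,310),restc=(428,266),forkL=(416,262),forkR=(445,262),butt=(436,339),ferr=(396,313),tip=(377,301),glue=(326,154),finish=(395,188),offcut=(214,171),sander=(487,301),mallet=(155,250))
for k,w in zip(pts,world('top',pts.values())): print(k,w.round(3))
```

```text
button [ 0.577 -0.071  0.114]
knob [0.554 0.017 0.174]
platter [0.573 0.165 0.122]
blocktop [0.568 0.21  0.161]
bowl [0.376 0.025 0.004]
restc [ 0.557 -0.352  0.01 ]
forkL [ 0.558 -0.311  0.039]
forkR [ 0.57  -0.392  0.038]
butt [ 0.357 -0.389  0.026]
ferr [ 0.411 -0.274  0.024]
tip [ 0.437 -0.219  0.013]
glue [ 0.796 -0.021  0.147]
finish [ 0.753 -0.225  0.075]
offcut [0.74  0.301 0.038]
sander [ 0.479 -0.518  0.033]
mallet [0.483 0.41  0.062]
```

View pics/c1.png

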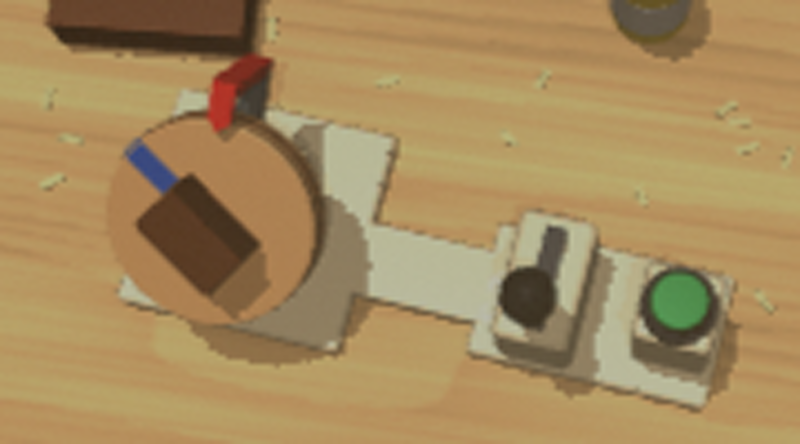

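```bash
cat > plat.py <<'E'
from h import *
def plat(name='top'):
    f=np.load(f'pics/{name}.npz'); hsv=cv2.cvtColor(f['im'],cv2.COLOR_RGB2HSV)
    us,vs=np.meshgrid(np.arange(195,262),np.arange(188,250)); uv=np.c_[us.ravel(),vs.ravel()]
    c=calibration(name);K=c['intrinsics'];z=f['d'][vs,us].ravel()
    ci=np.linalg.inv(c['world_to_cam'])
    ray=np.c_[(uv[:,0]-K[0,2])/K[0,0],-(uv[:,1]-K[1,2])/K[1,1],-np.ones(len(uv))]
    P=(np.c_[ray*z[:,None],np.ones(len(uv))]@ci.T)[:,:3]
    n0=None; rng=np.random.default_rng(0); best=0
    for _ in range(2000):
        a=P[rng.choice(len(P),3,False)]; n=np.cross(a[1]-a[0],a[2]-a[0]); n/=np.linalg.norm(n)+1e-12; n*=np.sign(n[2])
        if not .78<n[2]<.92: continue
        m=abs((P-a[0])@n)<.002
        if m.sum()>best: best=m.sum();M=m
    for _ in range(3):
        c0=P[M].mean(0); n=np.linalg.svd(P[M]-c0)[2][2]; n*=np.sign(n[2]); M=abs((P-c0)@n)<.002
    h=hsv[vs,us].reshape(-1,3)
    x=-np.array([n[0],n[1],0]);x/=np.linalg.norm(x); xf=x-n*(x@n);xf/=np.linalg.norm(xf);yf=np.cross(n,xf)
    Q=P[M]-c0; q=np.c_[Q@xf,Q@yf]; (cx,cy),r=cv2.minEnclosingCircle(q.astype(np.float32))
    C=c0+cx*xf+cy*yf
    blue=(h[:,0]>100)&(h[:,0]<135)&(h[:,1]>100)&(abs((P-C)@n)<.006)
    B=P[blue].mean(0)-C
    print('n',n,'lean',np.arccos(n[2]),'yaw',np.arctan2(x[1],x[0]),'C',C,'r',r,'N',M.sum())
    print('blue n',blue.sum(),'rad',np.hypot(B@xf,B@yf),'ang deg',np.degrees(np.arctan2(B@yf,B@xf)))
    top=abs((P-C)@n-.04)<.003; print('blocktop ctr in face frame',np.array([(P[top]-C)@xf,(P[top]-C)@yf]).mean(1), top.sum())
    return C,n,xf,yf
if __name__=='__main__': plat()
E
python3 plat.py
python3 - <<'E'
from h import *
print(world('top',[(202,205),(268,201),(344,237),(337,261),(287,248)]).round(3))
E
```

```text
n [-0.53045797  0.05033198  0.84621572] lean 0.5619537008867043 yaw -0.09460079298212441 C [0.59327895 0.21069466 0.13051024] r 0.07850639522075653 N 810
blue n 43 rad 0.04534358026949515 ang deg 73.00459070575614
blocktop ctr in face frame [-0.01219811  0.0029236 ] 226
[[ 0.643  0.327 -0.001]
 [ 0.682  0.135  0.004]
 [ 0.606 -0.103  0.011]
 [ 0.534 -0.092  0.007]
 [ 0.55   0.056  0.011]]
```

{"fn": "send_rows", "kwargs": {
  "targets": [
    [0, 0, 0, 0.04, 0],
    [0, 0.027, -0.037, 0.01, -0.09],
    [0, 0.027, -0.037, 0, -0.09],
    [0, 0.027, -0.037, 0, -0.09],
    [0, 0.027, -0.037, 0, -0.09]
  ]
}}

```text
time: 0.6
tool_pos: [0.2834, 0.3454, 0.2766]
tool_rot: [-3.141, 0.0, 2.439]
contact_force: [1.0, -0.3, -1.2]
opening: 0.0562
grip_force: 0.0
```

{"fn": "send_rows", "kwargs": {
  "targets": [
    [0, 0.027, -0.037, 0, -0.09],
    [0, 0.027, -0.037, 0, -0.09],
    [0, 0.027, -0.037, 0, -0.09],
    [0, 0.027, -0.037, 0, -0.09],
    [0, 0.027, -0.037, 0, -0.09]
  ]
}}

```text
time: 1.1
tool_pos: [0.4186, 0.1603, 0.2766]
tool_rot: [-3.141, -0.0, 1.988]
contact_force: [1.4, 1.1, 0.4]
opening: 0.0166
grip_force: 0.0
```

{"fn": "send_rows", "kwargs": {
  "targets": [
    [0, 0.027, -0.037, 0, -0.09],
    [0, 0.027, -0.037, 0, -0.09],
    [0, 0.027, -0.037, 0, -0.09],
    [0, 0.027, -0.037, 0, -0.09],
    [0, 0.027, -0.037, 0, -0.09]
  ]
}}

```text
time: 1.6
tool_pos: [0.5536, -0.0247, 0.2764]
tool_rot: [-3.141, -0.0, 1.538]
contact_force: [1.5, 1.7, -0.2]
opening: 0.0005
grip_force: 0.0
```

Run:
```python
from h import *
im,d=snap('wrist'); cv2.imwrite('pics/w1.png',im[...,::-1]); print(calibration('wrist'))
```

```text
{'intrinsics': array([[405.79937473,   0.        , 320.0689763 ],
       [  0.        , 405.79937473, 236.28863589],
       [  0.        ,   0.        ,   1.        ]]), 'hand_eye': array([[ 9.60779345e-05,  9.64580555e-01,  2.63788445e-01,
         7.05674226e-02],
       [ 9.99999855e-01, -2.32280738e-04,  4.85144687e-04,
        -2.40810127e-04],
       [ 5.29234106e-04,  2.63788361e-01, -9.64580438e-01,
        -1.57898401e-01],
       [ 0.00000000e+00,  0.00000000e+00,  0.00000000e+00,
         1.00000000e+00]])}
```

View pics/w1.png

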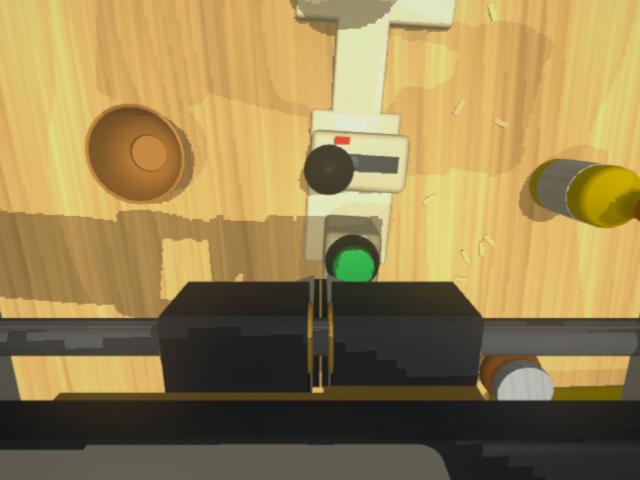

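Run:
```python
from h import *
print(world('wrist',[(354,265),(329,169),(352,40),(375,110),(300,18),(450,25),(310,258),(384,258)]).round(4))
```

```text
[[ 0.58   -0.0675  0.1139]
 [ 0.5603  0.0189  0.1745]
 [ 0.5881  0.1228  0.0145]
 [ 0.6101  0.0587  0.0144]
 [ 0.5396  0.1443  0.0098]
 [ 0.6807  0.1329  0.0129]
 [ 0.5397 -0.0933  0.0136]
 [ 0.6205 -0.0961  0.0132]]
```

{"fn": "send_rows", "kwargs": {
  "targets": [
    [0, 0.013, -0.022, -0.03, -0.05],
    [0, 0.012, -0.022, -0.03, -0.04],
    [0, 0, 0, -0.045, 0],
    [0, 0, 0, -0.045, 0],
    [0, 0, 0, -0.006, 0]
  ]
}}

```text
time: 2.15
tool_pos: [0.5741, -0.0661, 0.1151]
tool_rot: [-3.13, -0.001, 1.452]
contact_force: [-0.3, 0.5, -0.2]
opening: 0.0005
grip_force: 0.0
```

{"fn": "send_rows", "kwargs": {
  "targets": [
    [0, 0, 0, -0.006, 0],
    [0, 0, 0, -0.005, 0],
    [0, 0, 0, -0.004, 0],
    [0, 0, 0, -0.001, 0],
    [0, 0, 0, 0, 0]
  ]
}}

```text
time: 2.65
tool_pos: [0.5792, -0.0671, 0.1061]
tool_rot: [3.138, 0.0, 1.452]
contact_force: [1.1, 0.5, 3.0]
opening: 0.0005
grip_force: 1.5
```

{"fn": "send_rows", "kwargs": {
  "targets": [
    [0, 0, 0, -0.003, 0],
    [0, 0, 0, -0.002, 0],
    [0, 0, 0, 0, 0]
  ]
}}

```text
time: 2.95
tool_pos: [0.5794, -0.0671, 0.1039]
tool_rot: [3.136, 0.001, 1.452]
contact_force: [-6.3, 3.1, 26.5]
opening: 0.0004
grip_force: 12.9
```

Run:
```python
from h import *
im,d=snap('top'); print(world('top',[(298,237),(302,230),(304,226)]))
h=cv2.cvtColor(im[205:260,285:320],cv2.COLOR_RGB2HSV); v,u=np.where((h[...,2]<45)); print((u+285).mean(),(v+205).mean(),len(u))
```

```text
[[ 0.48420575 -0.0114639   0.52754023]
 [ 0.59096777  0.01523418  0.092752  ]
 [ 0.59807763  0.0100909   0.11378309]]
nan nan 0<stdin>:3: RuntimeWarning: Mean of empty slice.
  ret = ret.dtype.type(ret / rcount)
```

{"fn": "send_rows", "kwargs": {
  "targets": [
    [0, 0, 0, 0.04, 0],
    [0, 0, 0, 0.05, 0],
    [0, 0, 0.02, 0.045, 0],
    [0, 0, 0.04, 0.04, 0],
    [0, 0, 0.04, 0.02, 0]
  ]
}}

```text
time: 3.5
tool_pos: [0.5786, 0.0285, 0.2936]
tool_rot: [3.137, 0.0, 1.45]
contact_force: [0.2, 1.2, 0.2]
opening: 0.0002
grip_force: 0.0
```

{"fn": "send_rows", "kwargs": {
  "targets": [
    [0, 0, 0.02, 0, 0],
    [0, 0, 0, 0, 0]
  ]
}}

```text
time: 3.7
tool_pos: [0.5777, 0.051, 0.2908]
tool_rot: [3.14, -0.001, 1.455]
contact_force: [0.0, -0.8, -0.2]
opening: 0.0007
grip_force: 0.0
```

Run:
```python
from h import *
im,d=snap('wrist'); cv2.imwrite('pics/w2.png',im[...,::-1])
```

```text
(no output)
```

View pics/w2.png

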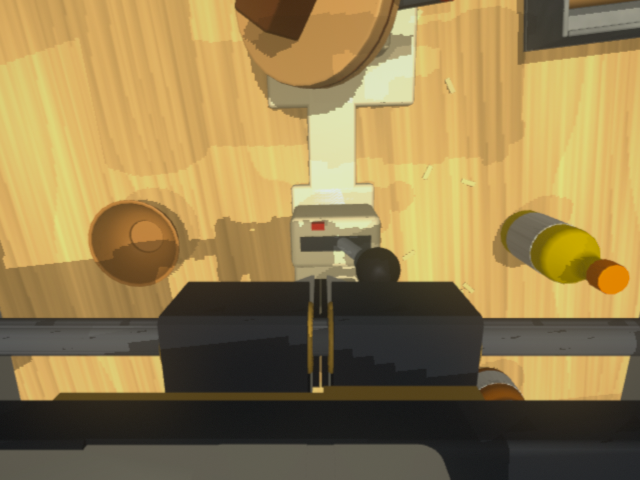

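{"fn": "send_rows", "kwargs": {
  "targets": [
    [0, 0, 0.035, 0, 0],
    [0, 0, 0.035, 0, 0],
    [0, 0, 0.02, 0, 0],
    [0, 0, 0, 0, 0]
  ]
}}

```text
time: 4.15
tool_pos: [0.5777, 0.1394, 0.2891]
tool_rot: [-3.14, 0.0, 1.454]
contact_force: [-0.6, 0.9, -0.3]
opening: 0.0001
grip_force: 0.0
```

Run:
```python
from h import *
print(world('wrist',[(378,266),(343,243)]).round(4))
im,d=snap('wrist'); cv2.imwrite('pics/w3.png',im[...,::-1]); print(np.load('pics/wrist.npz')['tp'])
```

```text
[[0.6159 0.0192 0.1724]
 [0.5945 0.017  0.097 ]]
[0.57766012 0.13942861 0.28911056]
```

View pics/w3.png

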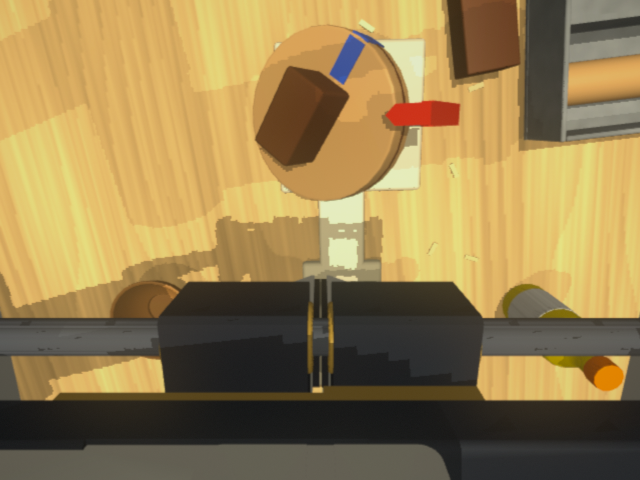

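```bash
cat > wp.py <<'E'
from h import *
from scipy.spatial.transform import Rotation as R
def run(psi=-.11,box=(230,420,5,225)):
    f=np.load('pics/wrist.npz'); u0,u1,v0,v1=box
    us,vs=np.meshgrid(np.arange(u0,u1),np.arange(v0,v1)); us=us.ravel();vs=vs.ravel()
    c=calibration('wrist');K=c['intrinsics'];z=f['d'][vs,us]
    T=np.eye(4);T[:3,:3]=R.from_euler('xyz',f['tr']).as_matrix();T[:3,3]=f['tp'];T=T@c['hand_eye']
    P=(np.c_[(us-K[0,2])/K[0,0]*z,-(vs-K[1,2])/K[1,1]*z,-z,np.ones(len(z))]@T.T)[:,:3]
    L=.55; n=np.array([-np.sin(L)*np.cos(psi),-np.sin(L)*np.sin(psi),np.cos(L)])
    x=np.array([np.cos(L)*np.cos(psi),np.cos(L)*np.sin(psi),np.sin(L)]); y=np.cross(n,x)
    W=np.c_[x,y,n]; q=P@W
    h=cv2.cvtColor(f['im'],cv2.COLOR_RGB2HSV)[vs,us]
    blue=(h[:,0]>100)&(h[:,0]<135)&(h[:,1]>100)
    red=((h[:,0]<6)|(h[:,0]>174))&(h[:,1]>180)&(h[:,2]>120)
    bz=np.percentile(q[blue,2],70); face=abs(q[:,2]-bz)<.003   # face height along n
    bz=np.median(q[face,2]); face=abs(q[:,2]-bz)<.002
    # keep main connected component
    m=np.zeros((v1-v0,u1-u0),np.uint8); m.ravel()[face]=1; m=cv2.morphologyEx(m,cv2.MORPH_OPEN,np.ones((3,3)))
    nc,lab,st,_=cv2.connectedComponentsWithStats(m); k=1+st[1:,4].argmax(); face=(lab.ravel()==k)
    hull=cv2.convexHull(q[face,:2].astype(np.float32)).reshape(-1,2)
    A=np.c_[2*hull,np.ones(len(hull))]; s=np.linalg.lstsq(A,(hull**2).sum(1),rcond=None)[0]
    cx,cy=s[:2]; r=np.sqrt(s[2]+cx*cx+cy*cy)
    C=W@[cx,cy,bz]
    fit=P[face]; nn=np.linalg.svd(fit-fit.mean(0))[2][2]; nn*=np.sign(nn[2])
    b=blue&(abs(q[:,2]-bz)<.003); B=q[b,:2].mean(0)-[cx,cy]
    print('C',C.round(4),'r',r.round(4),'fitlean',np.arccos(nn[2]).round(3),'fitpsi',np.arctan2(-nn[1],-nn[0]).round(3))
    print('blue ang',np.degrees(np.arctan2(B[1],B[0])).round(1),'rad',np.hypot(*B).round(4),b.sum())
    if red.sum(): 
        Q=q[red]-[cx,cy,bz]; i=np.hypot(Q[:,0],Q[:,1]).argsort()[:15]; print('pointer tip',Q[i].mean(0).round(4))
    t=abs(q[:,2]-bz-.04)<.003; t&=np.hypot(q[:,0]-cx,q[:,1]-cy)<.05
    if t.sum()>20:
        (a,bb),wh,an=cv2.minAreaRect((q[t,:2]-[cx,cy]).astype(np.float32)); print('block top',a,bb,wh,an,t.sum())
    return C,W
if __name__=='__main__':
    C,W=run()
    for phi in (75,60,45,30,15):
        p=np.radians(phi); a=np.array([-.021,-.027]); c,s=np.cos(p),np.sin(p)
        print(phi,(C+W@[c*a[0]-s*a[1],s*a[0]+c*a[1],0]).round(4))
E
python3 wp.py
```

```text
C [0.5833 0.2156 0.1236] r 0.0643 fitlean 0.55 fitpsi -0.093
blue ang 56.3 rad 0.0476 751
pointer tip [0.0626 0.001  0.0107]
block top 0.00020201224833726883 -0.00048734620213508606 (0.060106366872787476, 0.03442661836743355) 56.038612365722656 3641
75 [0.5978 0.1866 0.1344]
60 [0.5908 0.1829 0.1303]
45 [0.5832 0.1815 0.1258]
30 [0.5756 0.1824 0.1211]
15 [0.5686 0.1855 0.1166]
```

Run:
```python
from wp import *
C,W=run(psi=-.10)
s=observe();print(s['tool_pos'],s['tool_rot'])
def pt(phi,ay=-.027,h=.018):
    p=np.radians(phi); a=np.array([-.021,ay]); c,s_=np.cos(p),np.sin(p)
    w=W@[-s_,c,0]
    return (C+W@[c*a[0]-s_*a[1],s_*a[0]+c*a[1],h]).round(4), np.arctan2(w[1],w[0]).round(3)
print(pt(56,-.034)); 
for phi in range(56,-5,-6): print(phi,*pt(phi))
```

```text
C [0.5833 0.2155 0.1236] r 0.0643 fitlean 0.55 fitpsi -0.092
blue ang 55.9 rad 0.0477 754
pointer tip [0.0626 0.0006 0.0108]
block top 0.0001826512161642313 -0.00024214014410972595 (0.06010804697871208, 0.034426212310791016) 55.55438995361328 3647
[0.57781726 0.13801465 0.2891731 ] [-3.14012090e+00  9.94254937e-04  1.45261388e+00]
(array([0.5843, 0.1788, 0.1475]), np.float64(2.372))
56 [0.5798 0.1832 0.1445] 2.372
50 [0.5767 0.1826 0.1427] 2.264
44 [0.5737 0.1823 0.1408] 2.16
38 [0.5706 0.1824 0.1389] 2.058
32 [0.5676 0.1829 0.1371] 1.96
26 [0.5647 0.1838 0.1352] 1.865
20 [0.5618 0.185  0.1334] 1.772
14 [0.5591 0.1865 0.1317] 1.68
8 [0.5566 0.1884 0.13  ] 1.59
2 [0.5542 0.1906 0.1284] 1.501
-4 [0.5521 0.1931 0.127 ] 1.411
```

{"fn": "send_rows", "kwargs": {
  "targets": [
    [0, 0.002, 0.01, 0, 0.13],
    [0, 0.002, 0.01, 0, 0.13],
    [0, 0.0025, 0.01, 0, 0.13],
    [0, 0, 0.01, 0, 0.13],
    [0, 0, 0.0, 0, 0.13]
  ]
}}

```text
time: 4.7
tool_pos: [0.5847, 0.1772, 0.2894]
tool_rot: [-3.14, -0.0, 2.106]
contact_force: [-0.1, -0.2, 0.6]
opening: 0.0004
grip_force: 0.0
```

{"fn": "send_rows", "kwargs": {
  "targets": [
    [0, 0, 0, -0.03, 0.13],
    [0, 0, 0, -0.03, 0.13],
    [0, 0, 0, -0.04, 0],
    [0, 0, 0, -0.03, 0],
    [0, 0, 0, -0.012, 0]
  ]
}}

```text
time: 5.2
tool_pos: [0.583, 0.1759, 0.1445]
tool_rot: [-3.136, -0.003, 2.36]
contact_force: [-0.1, 0.8, 0.0]
opening: 0.0001
grip_force: 0.0
```

{"fn": "send_rows", "kwargs": {
  "targets": [
    [0, 0, 0, 0, 0]
  ]
}}

```text
time: 5.3
tool_pos: [0.5839, 0.1767, 0.1464]
tool_rot: [-3.138, -0.002, 2.36]
contact_force: [-0.5, 0.3, -0.1]
opening: 0.0002
grip_force: 0.0
```

{"fn": "send_rows", "kwargs": {
  "targets": [
    [0, -0.002, 0.003, -0.001, 0],
    [0, -0.002, 0.003, -0.001, 0],
    [0, -0.002, 0, -0.0013, -0.07],
    [0, -0.002, 0, -0.0013, -0.07],
    [0, -0.002, 0, -0.0013, -0.07]
  ]
}}

```text
time: 5.8
tool_pos: [0.5771, 0.1843, 0.1454]
tool_rot: [3.135, 0.005, 2.149]
contact_force: [3.5, -4.0, 8.5]
opening: 0.0003
grip_force: 4.1
```

{"fn": "send_rows", "kwargs": {
  "targets": [
    [0, -0.002, 0, -0.0013, -0.07],
    [0, -0.002, 0, -0.0013, -0.07],
    [0, -0.002, 0, -0.0013, -0.065],
    [0, -0.002, 0.0005, -0.0013, -0.065],
    [0, -0.002, 0.0005, -0.0012, -0.065]
  ]
}}

```text
time: 6.3
tool_pos: [0.5664, 0.1839, 0.1391]
tool_rot: [3.136, 0.004, 1.814]
contact_force: [-0.4, -7.8, 7.3]
opening: 0.0004
grip_force: 4.7
```

{"fn": "send_rows", "kwargs": {
  "targets": [
    [0, -0.002, 0.001, -0.0012, -0.06],
    [0, -0.0018, 0.001, -0.0012, -0.06],
    [0, -0.0018, 0.001, -0.0012, -0.06],
    [0, -0.0018, 0.0012, -0.0012, -0.06],
    [0, 0, 0, 0, 0]
  ]
}}

```text
time: 6.8
tool_pos: [0.5575, 0.1885, 0.1332]
tool_rot: [3.139, 0.002, 1.576]
contact_force: [-2.3, -6.2, 4.6]
opening: 0.0004
grip_force: 3.4
```

{"fn": "send_rows", "kwargs": {
  "targets": [
    [0, -0.001, -0.01, 0.01, 0],
    [0, 0, -0.005, 0.045, 0],
    [0, 0.005, -0.01, 0.045, -0.03],
    [0, 0.01, -0.015, 0.045, -0.03],
    [0, 0.006, -0.01, 0.01, -0.03]
  ]
}}

```text
time: 7.3
tool_pos: [0.5794, 0.139, 0.2941]
tool_rot: [3.129, -0.003, 1.486]
contact_force: [0.9, 0.9, 0.1]
opening: 0.0001
grip_force: 0.0
```

{"fn": "send_rows", "kwargs": {
  "targets": [
    [0, 0, 0, 0, -0.03],
    [0, 0, 0, 0, 0]
  ]
}}

```text
time: 7.5
tool_pos: [0.5774, 0.1391, 0.2881]
tool_rot: [3.138, -0.001, 1.456]
contact_force: [-0.1, 0.5, 0.3]
opening: 0.0003
grip_force: 0.0
```

Run:
```python
from wp import *
im,d=snap('wrist')
C,W=run(psi=-.10)
s=observe();print(s['tool_pos'],s['tool_rot'],(C+W@[0,0,.023]),(C+W@[0,0,.04]))
```

```text
C [0.5834 0.2155 0.1235] r 0.0642 fitlean 0.551 fitpsi -0.095
blue ang 8.2 rad 0.0469 750
pointer tip [0.0624 0.0003 0.0107]
block top 0.00023339129984378815 -0.00021353363990783691 (0.06010664999485016, 0.033927205950021744) 7.740749835968018 3662
[0.57703433 0.13940451 0.28726608] [ 3.13978139e+00 -5.84753217e-04  1.45742114e+00] [0.57139975 0.21665956 0.14315171] [0.56255846 0.21754665 0.15764463]
```

{"fn": "send_rows", "kwargs": {
  "targets": [
    [0, -0.006, 0.01, -0.01, 0],
    [0, -0.01, 0.013, -0.045, 0],
    [0, -0.005, 0.01, -0.045, 0],
    [0, 0, 0.005, -0.045, 0],
    [0, 0.0, 0, -0.01, 0]
  ]
}}

```text
time: 8.05
tool_pos: [0.5525, 0.1779, 0.1263]
tool_rot: [-3.133, 0.003, 1.459]
contact_force: [-0.7, 0.7, -0.0]
opening: 0.0003
grip_force: 0.0
```

{"fn": "send_rows", "kwargs": {
  "targets": [
    [0, 0, 0.005, 0, 0],
    [0, 0, 0.005, 0, 0],
    [0, -0.001, 0.002, 0, 0],
    [0, -0.001, 0.0018, 0, 0],
    [0, -0.001, 0.001, 0, 0]
  ]
}}

```text
time: 8.55
tool_pos: [0.5547, 0.1906, 0.1331]
tool_rot: [3.137, 0.003, 1.457]
contact_force: [2.2, -9.3, -5.0]
opening: 0.0003
grip_force: 4.7
```

{"fn": "send_rows", "kwargs": {
  "targets": [
    [0, 0, 0, 0, 0]
  ]
}}

```text
time: 8.65
tool_pos: [0.5546, 0.1906, 0.1331]
tool_rot: [3.138, 0.002, 1.457]
contact_force: [0.0, -8.5, -3.8]
opening: 0.0007
grip_force: 3.9
```

{"fn": "send_rows", "kwargs": {
  "targets": [
    [0, 0, 0.001, 0, 0],
    [0, 0, 0, 0, 0],
    [0, 0, -0.01, 0.005, 0],
    [0, 0, -0.01, 0.045, 0],
    [0, 0.008, -0.012, 0.045, 0]
  ]
}}

```text
time: 9.15
tool_pos: [0.5607, 0.1613, 0.229]
tool_rot: [3.141, -0.001, 1.458]
contact_force: [0.9, -0.3, 0.7]
opening: 0.0005
grip_force: 0.0
```

{"fn": "send_rows", "kwargs": {
  "targets": [
    [0, 0.01, -0.012, 0.045, 0],
    [0, 0.005, -0.008, 0.018, 0],
    [0, 0, 0, 0, 0],
    [0, 0, 0, 0, 0]
  ]
}}

```text
time: 9.55
tool_pos: [0.576, 0.1415, 0.2899]
tool_rot: [3.14, -0.001, 1.457]
contact_force: [-0.2, 0.0, -0.9]
opening: 0.0003
grip_force: 0.0
```

Run:
```python
from wp import *
im,d=snap('wrist')
C,W=run(psi=-.10)
s=observe();print(s['tool_pos'],s['tool_rot'],s['qpos'])
```

```text
C [0.5833 0.2154 0.1235] r 0.0643 fitlean 0.551 fitpsi -0.094
blue ang -0.3 rad 0.0454 645
pointer tip [0.0627 0.0003 0.0108]
block top 0.00034170597791671753 -0.00014983303844928741 (0.033929191529750824, 0.06070553511381149) 89.5419692993164 3614
[0.57544123 0.14163533 0.28869095] [-3.14092731e+00 -2.82085259e-04  1.45697430e+00] [1.11827033e-01 4.34097209e-01 1.21320727e+00 4.25022896e-04
 1.49487354e+00 2.25616606e-01]
```

{"fn": "send_rows", "kwargs": {
  "targets": [
    [0, 0.0072, -0.0104, 0, -0.13],
    [0, 0.0072, -0.0104, 0, -0.13],
    [0, 0.0072, -0.0104, 0, -0.13],
    [0, 0.0072, -0.0104, 0, -0.13],
    [0, 0.0072, -0.0104, 0, -0.13]
  ]
}}

```text
time: 10.1
tool_pos: [0.6115, 0.0897, 0.2873]
tool_rot: [-3.139, 0.002, 0.802]
contact_force: [0.2, -0.2, 0.3]
opening: 0.0007
grip_force: 0.0
```

{"fn": "send_rows", "kwargs": {
  "targets": [
    [0, 0.0072, -0.0104, 0, -0.13],
    [0, 0.0072, -0.0104, 0, -0.13],
    [0, 0.0072, -0.0104, 0, -0.13],
    [0, 0.0072, -0.0104, 0, -0.13],
    [0, 0.0072, -0.0104, 0, -0.13]
  ]
}}

```text
time: 10.6
tool_pos: [0.6476, 0.0377, 0.2872]
tool_rot: [-3.141, 0.003, 0.152]
contact_force: [-0.3, 0.3, -0.3]
opening: 0.0004
grip_force: 0.0
```

{"fn": "send_rows", "kwargs": {
  "targets": [
    [0, 0.0072, -0.0104, 0, -0.13],
    [0, 0.0072, -0.0104, 0, -0.13],
    [0, 0, 0, -0.04, 0],
    [0, 0, 0, -0.04, 0],
    [0, 0, 0, 0, 0]
  ]
}}

```text
time: 11.1
tool_pos: [0.6584, 0.0175, 0.2012]
tool_rot: [3.142, 0.015, -0.103]
contact_force: [-1.0, 0.3, -0.8]
opening: 0.0007
grip_force: 0.0
```

{"fn": "send_rows", "kwargs": {
  "targets": [
    [0, 0.003, 0, -0.03, 0],
    [0, 0, 0, -0.03, 0],
    [0, 0, 0, 0, 0],
    [0, -0.02, 0, 0, 0],
    [0, -0.012, 0.002, 0, 0]
  ]
}}

```text
time: 11.6
tool_pos: [0.6345, 0.0186, 0.1518]
tool_rot: [3.141, -0.004, -0.103]
contact_force: [3.7, -0.7, 1.8]
opening: 0.0004
grip_force: 1.5
```

{"fn": "send_rows", "kwargs": {
  "targets": [
    [0, -0.012, 0.002, 0, 0],
    [0, -0.012, 0.002, 0, 0],
    [0, -0.012, 0.001, 0, 0],
    [0, -0.008, 0.001, 0, 0],
    [0, -0.004, 0, 0, 0]
  ]
}}

```text
time: 12.1
tool_pos: [0.5862, 0.0249, 0.1512]
tool_rot: [-3.141, -0.004, -0.103]
contact_force: [2.5, 0.8, 2.3]
opening: 0.0008
grip_force: 1.4
```

{"fn": "send_rows", "kwargs": {
  "targets": [
    [0, -0.004, 0, 0, 0],
    [0, -0.003, 0, 0, 0],
    [0, -0.002, 0, 0, 0],
    [0, -0.001, 0, 0, 0]
  ]
}}

```text
time: 12.5
tool_pos: [0.5756, 0.0248, 0.1488]
tool_rot: [-3.141, -0.0, -0.103]
contact_force: [5.7, 3.3, -0.4]
opening: 0.0004
grip_force: 2.8
```

{"fn": "send_rows", "kwargs": {
  "targets": [
    [0, -0.002, 0, 0, 0],
    [0, -0.001, 0, 0, 0],
    [0, 0, 0, 0, 0]
  ]
}}

```text
time: 12.8
tool_pos: [0.5753, 0.0248, 0.1491]
tool_rot: [-3.14, -0.006, -0.103]
contact_force: [13.0, 2.6, -4.7]
opening: 0.0005
grip_force: 6.0
```

Hard stop reached (force up). Back off and look.

{"fn": "send_rows", "kwargs": {
  "targets": [
    [0, 0.01, 0, 0, 0],
    [0, 0.03, 0, 0, 0],
    [0, 0.01, 0, 0.03, 0],
    [0, 0, 0, 0.05, 0],
    [0, 0, 0, 0.04, 0]
  ]
}}

```text
time: 13.3
tool_pos: [0.622, 0.0241, 0.2699]
tool_rot: [3.141, 0.003, -0.104]
contact_force: [1.4, 0.6, -0.6]
opening: 0.001
grip_force: 0.0
```

Run:
```python
from h import *
im,d=snap('wrist'); cv2.imwrite('pics/w4.png',im[...,::-1])
im,d=snap('top'); 
a=np.hstack([cv2.resize(im[170:270,180:360],(640,356)),]); cv2.imwrite('pics/c2.png',np.vstack([a,cv2.resize(im[240:350,360:460],(400,440)).repeat(1,0)[:0].reshape(0,640,3)])[...,::-1])
```

```text
(no output)
```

View pics/w4.png

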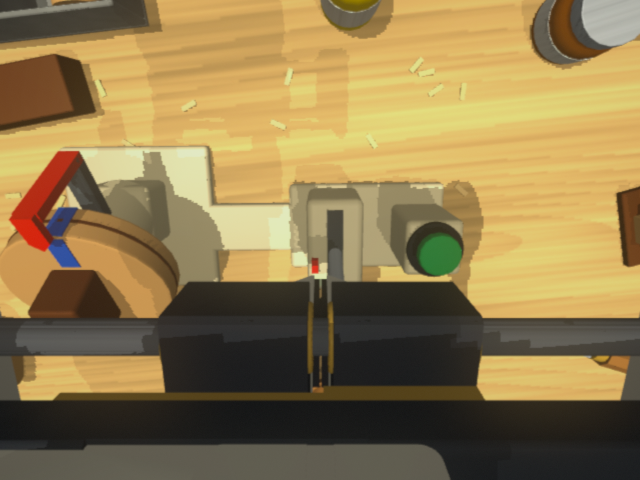

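{"fn": "send_rows", "kwargs": {
  "targets": [
    [1, -0.0225, -0.0365, 0.01, 0.095],
    [1, -0.0225, -0.0365, 0.0, 0.095],
    [1, -0.0225, -0.0365, 0.0, 0.095],
    [1, -0.0225, -0.0365, 0.0, 0.095],
    [1, -0.0225, -0.0365, 0.0, 0.095]
  ]
}}

```text
time: 13.9
tool_pos: [0.5079, -0.1591, 0.2777]
tool_rot: [-3.139, 0.003, 0.376]
contact_force: [-0.2, -0.9, 0.4]
opening: 0.0355
grip_force: 0.0
```

{"fn": "send_rows", "kwargs": {
  "targets": [
    [1, -0.0225, -0.0365, 0.0, 0.095],
    [1, -0.0225, -0.0365, 0.0, 0.095],
    [1, -0.0225, -0.0365, 0.0, 0.095],
    [1, -0.0225, -0.0365, 0.0, 0.095],
    [1, -0.0225, -0.0365, 0.0, 0.095]
  ]
}}

```text
time: 14.4
tool_pos: [0.3954, -0.3413, 0.2778]
tool_rot: [-3.138, 0.0, 0.85]
contact_force: [1.0, -0.2, 0.4]
opening: 0.0757
grip_force: 0.0
```

{"fn": "send_rows", "kwargs": {
  "targets": [
    [1, -0.0225, -0.0365, 0.0, 0.095],
    [1, -0.0225, -0.0365, 0.0, 0.095],
    [1, -0.0225, -0.0365, 0.0, 0.095],
    [1, 0, 0, 0, 0],
    [1, 0, 0, 0, 0]
  ]
}}

```text
time: 14.9
tool_pos: [0.3288, -0.4499, 0.2775]
tool_rot: [-3.138, -0.002, 1.129]
contact_force: [0.2, 0.3, 0.8]
opening: 0.0917
grip_force: 0.0
```

Run:
```python
from h import *
im,d=snap('wrist'); cv2.imwrite('pics/w5.png',im[...,::-1])
```

```text
(no output)
```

View pics/w5.png

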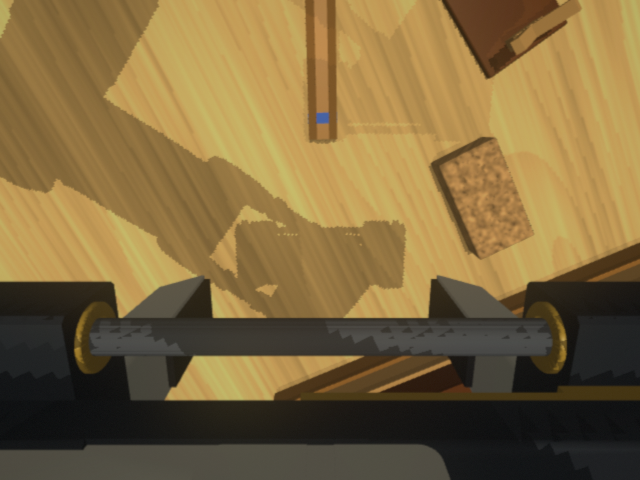

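{"fn": "send_rows", "kwargs": {
  "targets": [
    [1, 0.02, 0.042, 0, 0],
    [1, 0.02, 0.042, 0, 0],
    [1, 0, 0, 0, 0],
    [1, 0, 0, 0, 0]
  ]
}}

```text
time: 15.35
tool_pos: [0.3709, -0.3641, 0.2793]
tool_rot: [-3.142, 0.0, 1.135]
contact_force: [-0.6, -0.5, -0.1]
opening: 0.092
grip_force: 0.0
```

Run:
```python
from h import *
im,d=snap('wrist'); cv2.imwrite('pics/w6.png',im[...,::-1]); print(np.load('pics/wrist.npz')['tp'],np.load('pics/wrist.npz')['tr'])
```

```text
[ 0.37088391 -0.36411458  0.27925777] [-3.14150871e+00  2.82086143e-04  1.13534305e+00]
```

View pics/w6.png

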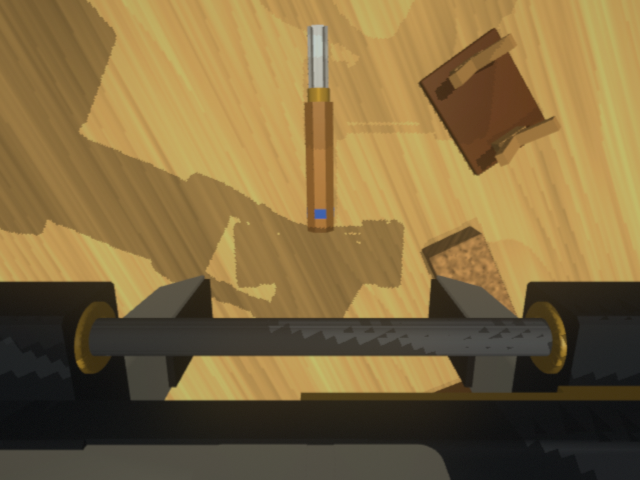

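Run:
```python
from h import *
def cloud(u0,u1,v0,v1,zlo,zhi):
    uv=[(u,v) for u in range(u0,u1) for v in range(v0,v1)]; P=world('wrist',uv); m=(P[:,2]>zlo)&(P[:,2]<zhi); return P[m]
w=world('wrist',[(319,226),(318,106),(317,30),(457,130)]);print(w.round(4))
H=cloud(300,340,95,232,.018,.04)
def rect(P):
    r=cv2.minAreaRect(P[:,:2].astype(np.float32)); b=cv2.boxPoints(r); print(np.round(r[0],4),np.round(r[1],4),'edges yaw',[float(np.arctan2(*(b[i+1]-b[i])[::-1]).round(3)) for i in(0,1)],len(P),'zmax',P[:,2].max().round(4))
rect(H)
rect(cloud(410,565,20,180,.006,.014))
rect(cloud(410,565,20,180,.006,.08))
F=cloud(410,565,20,180,.03,.08); 
u=(F-F.mean(0))[:,:2]; _,lab,cen=cv2.kmeans(F[:,:2].astype(np.float32),2,None,(3,50,1e-6),5,cv2.KMEANS_PP_CENTERS)
print(cen)
for k in(0,1): rect(F[lab.ravel()==k])
```

```text
[[ 0.3568 -0.3912  0.028 ]
 [ 0.406  -0.2831  0.0279]
 [ 0.4345 -0.2196  0.0128]
 [ 0.5247 -0.3631  0.0103]]
[ 0.3828 -0.3361] [0.137  0.0279] edges yaw [-0.4269999861717224, 1.1440000534057617] 3723 zmax 0.0291
[ 0.5599 -0.3525] [0.086  0.1155] edges yaw [-1.3839999437332153, 0.1860000044107437] 8277 zmax 0.014
[ 0.5599 -0.3525] [0.086  0.1155] edges yaw [-1.3839999437332153, 0.1860000044107437] 10727 zmax 0.0595
[[ 0.5542965  -0.31027287]
 [ 0.5693922  -0.39217025]]
[ 0.5524 -0.311 ] [0.0624 0.0123] edges yaw [-1.3880000114440918, 0.18299999833106995] 1102 zmax 0.0595
[ 0.5676 -0.3936] [0.0621 0.0128] edges yaw [-1.3839999437332153, 0.18700000643730164] 1091 zmax 0.0594
```

{"fn": "send_rows", "kwargs": {
  "targets": [
    [1, 0.005, 0.01, -0.04, 0.009],
    [1, 0.005, 0.01, -0.045, 0],
    [1, 0.0025, 0.0094, -0.045, 0],
    [1, 0, 0, -0.045, 0],
    [1, 0, 0, -0.04, 0]
  ]
}}

```text
time: 15.9
tool_pos: [0.3818, -0.3367, 0.0619]
tool_rot: [-3.141, -0.0, 1.14]
contact_force: [0.4, -0.7, -0.7]
opening: 0.0922
grip_force: 0.0
```

{"fn": "send_rows", "kwargs": {
  "targets": [
    [1, 0, 0, -0.02, 0],
    [1, 0, 0, 0, 0],
    [1, 0, 0, 0, 0]
  ]
}}

```text
time: 16.2
tool_pos: [0.3824, -0.3373, 0.0442]
tool_rot: [-3.142, 0.0, 1.14]
contact_force: [0.0, -0.3, -0.0]
opening: 0.0918
grip_force: 0.0
```

{"fn": "send_rows", "kwargs": {
  "targets": [
    [1, 0.001, 0.0026, -0.02, 0.004],
    [1, 0, 0, -0.014, 0],
    [1, 0, 0, -0.006, 0],
    [1, 0, 0, 0, 0],
    [0.25, 0, 0, 0, 0]
  ],
  "grip_force": 25
}}

```text
time: 16.7
tool_pos: [0.384, -0.3347, 0.0051]
tool_rot: [3.14, 0.001, 1.145]
contact_force: [0.6, -0.1, 0.2]
opening: 0.0874
grip_force: 0.0
```

{"fn": "send_rows", "kwargs": {
  "targets": [
    [0, 0, 0, 0, 0],
    [0, 0, 0, 0, 0],
    [0, 0, 0, 0, 0],
    [0, 0, 0, 0, 0],
    [0, 0, 0, 0, 0]
  ]
}}

```text
time: 17.2
tool_pos: [0.3835, -0.334, 0.0041]
tool_rot: [3.141, 0.0, 1.145]
contact_force: [0.8, 0.6, 0.0]
opening: 0.0483
grip_force: 0.0
```

{"fn": "send_rows", "kwargs": {
  "targets": [
    [0, 0, 0, 0, 0],
    [0, 0, 0, 0, 0]
  ]
}}

```text
time: 17.4
tool_pos: [0.3835, -0.3339, 0.004]
tool_rot: [3.142, -0.0, 1.145]
contact_force: [-0.2, 0.5, -1.3]
opening: 0.0323
grip_force: 0.0
```

{"fn": "send_rows", "kwargs": {
  "targets": [
    [0, 0, 0, 0, 0],
    [0, 0, 0, 0, 0],
    [0, 0, 0, 0, 0]
  ]
}}

```text
time: 17.7
tool_pos: [0.3835, -0.334, 0.004]
tool_rot: [3.141, 0.0, 1.145]
contact_force: [0.8, -0.0, -0.2]
opening: 0.0276
grip_force: 25.0
```

{"fn": "send_rows", "kwargs": {
  "targets": [
    [0, 0, 0, 0.02, 0],
    [0, 0, 0, 0.035, 0],
    [0, 0, 0, 0.035, 0],
    [0, 0, 0, 0.03, 0],
    [0, 0, 0, 0, 0]
  ]
}}

```text
time: 18.2
tool_pos: [0.3849, -0.3356, 0.1276]
tool_rot: [3.135, 0.003, 1.145]
contact_force: [-0.1, -0.5, -1.6]
opening: 0.0276
grip_force: 25.0
```

{"fn": "send_rows", "kwargs": {
  "targets": [
    [0, 0.0294, -0.003, 0, 0.102],
    [0, 0.0294, -0.003, 0, 0.102],
    [0, 0.0294, -0.003, 0, 0.102],
    [0, 0.0294, -0.003, 0, 0.102],
    [0, 0.0294, -0.003, 0, 0.102]
  ]
}}

```text
time: 18.7
tool_pos: [0.5308, -0.3483, 0.1219]
tool_rot: [-3.139, -0.002, 1.659]
contact_force: [-0.4, 0.8, -1.7]
opening: 0.0281
grip_force: 25.0
```

{"fn": "send_rows", "kwargs": {
  "targets": [
    [0, 0.0294, -0.003, 0, 0.102],
    [0, 0, 0, 0, 0],
    [0, 0, 0, 0, 0]
  ]
}}

```text
time: 19.0
tool_pos: [0.5591, -0.3511, 0.1216]
tool_rot: [-3.139, -0.003, 1.756]
contact_force: [-1.1, -0.0, -2.6]
opening: 0.0275
grip_force: 25.0
```

Run:
```python
from h import *
print(observe()['tool_pos'],observe()['tool_rot'])
im,d=snap('top'); cv2.imwrite('pics/t3.png',cv2.resize(im[190:330,340:480],(580,580),interpolation=cv2.INTER_CUBIC)[...,::-1])
im,d=snap('wrist'); cv2.imwrite('pics/w7.png',im[...,::-1])
P=world('wrist',[(u,v) for u in range(300,340) for v in range(20,300)]); m=(P[:,2]>.115)&(P[:,2]<.16); Q=P[m]; print(len(Q),Q.min(0) if len(Q) else '',Q.max(0) if len(Q) else '')
c=Q.mean(0); v=np.linalg.svd(Q-c)[2][0]; v*=np.sign(v[1]); print(c,v,np.arctan2(v[1],v[0]))
```

```text
[ 0.55907991 -0.35111491  0.12164933] [-3.13892110e+00 -2.75680943e-03  1.75635198e+00]
11200 [ 0.53287044 -0.34277894  0.13048067] [ 0.56309143 -0.24807027  0.14709587]
[ 0.54725196 -0.29332069  0.14079626] [-0.18052445  0.96204801 -0.20463274] 1.7562853028675727
```

View pics/w7.png

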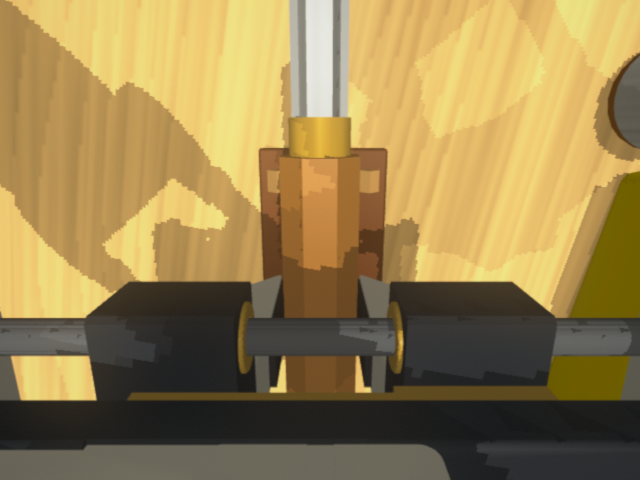

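Run:
```python
from h import *
uv=[(320,v) for v in range(120,275,12)]; P=world('wrist',uv); tp=np.load('pics/wrist.npz')['tp']; a=np.array([np.cos(1.756),np.sin(1.756)])
for (u,v),p in zip(uv,P): print(v,((p-tp)[:2]@a).round(4),(p[2]-tp[2]).round(4))
```

```text
120 0.0723 0.0212
132 0.0685 0.0211
144 0.0647 0.0212
156 0.0608 0.021
168 0.0571 0.0242
180 0.0532 0.0239
192 0.0491 0.0237
204 0.0451 0.0238
216 0.0411 0.0243
228 0.0368 0.0236
240 0.0325 0.0237
252 0.0284 0.0242
264 0.0238 0.0237
```

{"fn": "send_rows", "kwargs": {
  "targets": [
    [0, 0.001, -0.001, -0.02, 0],
    [0, 0, 0, -0.02, 0],
    [0, 0, 0, -0.015, 0],
    [0, 0, 0, -0.01, 0],
    [0, 0, 0, -0.005, 0]
  ]
}}

```text
time: 19.6
tool_pos: [0.5601, -0.3528, 0.053]
tool_rot: [-3.141, -0.001, 1.756]
contact_force: [0.4, -0.8, -2.9]
opening: 0.0278
grip_force: 25.0
```

{"fn": "send_rows", "kwargs": {
  "targets": [
    [0, 0, 0, -0.004, 0],
    [0, 0, 0, -0.003, 0],
    [0, 0, 0, -0.001, 0],
    [0, 0, 0, 0, 0]
  ]
}}

```text
time: 20.0
tool_pos: [0.561, -0.353, 0.0463]
tool_rot: [3.141, 0.0, 1.757]
contact_force: [-0.5, 0.1, -2.4]
opening: 0.028
grip_force: 25.0
```

{"fn": "send_rows", "kwargs": {
  "targets": [
    [0, -0.001, 0, -0.0015, 0],
    [0, 0, 0, -0.001, 0],
    [0, 0, 0, 0, 0],
    [0, 0, 0, 0, 0]
  ]
}}

```text
time: 20.4
tool_pos: [0.5601, -0.353, 0.044]
tool_rot: [3.141, 0.001, 1.757]
contact_force: [0.5, 0.6, 0.5]
opening: 0.0277
grip_force: 25.0
```

{"fn": "send_rows", "kwargs": {
  "targets": [
    [0.35, 0, 0, 0, 0],
    [0.5, 0, 0, 0, 0],
    [0.65, 0, 0, 0, 0],
    [0.8, 0, 0, 0, 0],
    [0.8, 0, 0, 0, 0]
  ]
}}

```text
time: 20.9
tool_pos: [0.5599, -0.353, 0.0435]
tool_rot: [3.142, 0.0, 1.757]
contact_force: [0.3, -0.2, 0.1]
opening: 0.0597
grip_force: 0.0
```

{"fn": "send_rows", "kwargs": {
  "targets": [
    [0.8, 0, 0, 0, 0],
    [0.8, 0, 0, 0, 0],
    [0.8, 0, 0, 0.01, 0],
    [0.8, 0, 0, 0.03, 0],
    [0.8, 0, 0, 0.04, 0]
  ]
}}

```text
time: 21.4
tool_pos: [0.5589, -0.3522, 0.1231]
tool_rot: [-3.139, -0.003, 1.757]
contact_force: [0.2, -0.1, -0.4]
opening: 0.0733
grip_force: 0.0
```

{"fn": "send_rows", "kwargs": {
  "targets": [
    [0.8, 0, -0.02, 0.045, 0],
    [0.8, 0, -0.03, 0.04, 0],
    [0.8, 0, -0.03, 0.04, 0],
    [0.8, 0, 0, 0, 0],
    [0.8, 0, 0, 0, 0]
  ]
}}

```text
time: 21.9
tool_pos: [0.5598, -0.4337, 0.2498]
tool_rot: [3.14, 0.002, 1.756]
contact_force: [0.2, 0.5, -1.7]
opening: 0.0734
grip_force: 0.0
```

Run:
```python
from h import *
print(observe()['tool_pos'])
im,d=snap('wrist')
P=world('wrist',[(u,v) for u in range(240,400) for v in range(20,280)]); m=(P[:,2]>.0635)&(P[:,2]<.08); Q=P[m]
r=cv2.minAreaRect(Q[:,:2].astype(np.float32)); b=cv2.boxPoints(r); print(r,len(Q),'z',np.percentile(Q[:,2],[5,50,95]),[float(np.arctan2(*(b[i+1]-b[i])[::-1])) for i in(0,1)])
im,d=snap('top'); W=world('top',[(298,237),(333,238),(297,236)]); print(W)
from plat import plat
plat()
```

```text
[ 0.55975113 -0.43368263  0.24977719]
((0.5601537227630615, -0.35338348150253296), (0.02106715738773346, 0.13866280019283295), 10.333856582641602) 4284 z [0.06397606 0.06740804 0.0681769 ] [-1.3904362916946411, 0.1803598701953888]
[[ 0.55429656  0.01662175  0.17299409]
 [ 0.57699445 -0.07138835  0.11312089]
 [ 0.55610569  0.01937428  0.17488647]]
n [-0.51359962  0.04980232  0.85658342] lean 0.542184659387359 yaw -0.09666498692228603 C [0.59325868 0.21075108 0.13000061] r 0.07744729518890381 N 840
blue n 34 rad 0.03204193958012295 ang deg 6.9359883260716915
blocktop ctr in face frame [-0.01292488  0.00257904] 239
```

```bash
python3 -c "
from cell import *
print(hand_in())"
```

```text
the job is handed in; nothing more can be done
None
```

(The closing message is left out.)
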